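Find the sample cell that fits the polarising stage and set it to 45 degrees

ROBOT

A 6-joint arm with a two-finger parallel gripper is mounted at the origin on the work surface. World frame = base frame: x ahead of the robot, y to its left, z up, the work surface at z = 0. Lengths are in m, angles in rad, forces in N, time in s.
With the tool pointing down it reaches from about 0.225 to 0.875 m from the base axis. Payload 3.4 kg.
Tool frame: the origin (TCP) lies between the finger pads; the fingertips stand 25 mm ahead of it and the grasp point (between the pads) lies 6 mm ahead of it (manip.tips_ahead is the distance from the TCP to the fingertips, in m); z points along the fingers, x is the direction in which the jaws open and shut, and the axes are right-handed (so a half turn about z gives the same grasp; the last joint's range is limited). The gripper opens to 85 mm and grips with 20 to 120 N. Pads are 22 mm wide; open, the fingers measure 114 mm over their backs; the gripper's body (76 mm by 85 mm) begins 54 mm behind the grasp point. The pads swing forward as they close: fully open they stand 13 mm farther back than shut.
Start: joints at [-1.358, 0.276, 1.505, -0, 1.361, -0.121], TCP at [0.188, -0.543, 0.256] pointing down, gripper open.
Joint ranges: [-2.89, 2.89], [-0.75, 2.08], [0.22, 2.7], [-1.18, 4.32], [0.11, 2.71], [-2.7, 2.7]. Speed limits (rad/s): [2.57, 2.57, 3.14, 3.14, 3.14, 3.14].

INTERFACE

Orientations are given as a unit quaternion [w, x, y, z].
In Python, from rig import manip gives the robot as it stands. The module is installed in compiled form; this text tells all that it offers.
- The arm moves only by the tool send_rows, never from a script. Its argument "plan" is a list of rows, each an object with "linear": the shift along the tool's x, y, z in m, a list of three; "delta_rot": the turn, a rotation vector about the tool's x, y, z in degrees, a list of three; "fingers": the finger opening in m, from 0 to 0.0854. A call has 1 to 12 rows; each row shifts and turns the pose as measured when the row begins, along the tool's axes as they then stand; what a row does not reach is not made up. A row lasts 1/12 s, in which the tool goes at most 41.7 mm and 7.16 degrees, less where a joint would pass 70% of its speed; a pose out of reach is approached as far as the arm can. A call with a gripper value outside its range is refused whole. The fingers move at their own pace and stop on an object; "force" is the grip in N (left out, the last holds). Time passes only in rows, so rows that do not move let the fingers close. It gives the time, the measured TCP pose, the force and the opening at its end, in the units of the state.
- manip.get_state(): the state, without advancing time (a new reading comes with each control period).
- manip.get_image(name): name is "scene" or "side" or "wrist"; returns the picture (480x640x3 uint8, red, green, blue); there is no depth.
- manip.camera_info(name): a dict with "K" (3x3 intrinsics, pixels), "rvec" (rotation vector, rad) and "tvec" (3), from world to camera coordinates, as OpenCV has them. Camera axes: x right, y down, z forward; pixel columns grow to the right and rows downward; lengths in m; the calibration is good to about 2 mm. A picture is of the moment at which its call begins: read the wrist's pose just before it. camera_info takes no time and is no camera call; for the wrist camera it gives the pose at the moment of the call.
- manip.sign_off(): hands the job in, once; it reports no verdict.
Trained networks look in the newest picture that a camera, given by its name, has taken for a name from the list of things; names that differ only in an ending like _2 or _b are one class to them, and where a whole thing is asked for, a point or a joint stands for the part that bears it (a point fixed in the world has none). Each returns a list of dicts, best first, with "p" (0 to 1); they miss things now and then, are a little off and sometimes report something else, mostly with a low value. They report only what shows in the picture. A call takes as long as a camera call. They do not tell look-alikes from the thing itself.
- manip.find_in(thing, camera): "extent" ([left, top, right, bottom] in pixels, round what is visible of it).
- manip.masks_of(thing, camera): "pixels" (480x640 bool, what is visible of it) and "extent" ([left, top, right, bottom] in pixels, round what is visible of it).
The state is a dict: "clock": time; "qpos": joint angles; "qd": joint speeds; "effort": joint torques, N m; "position": TCP position; "ee_rot": TCP orientation; "contact_force": force on the tool from outside, world axes, zero at the start; "moment": the same for the moment, N m; "width": finger opening in m.
Only numpy, scipy, OpenCV 4.12 (cv2) and the standard library are available. Lean on these libraries where they do the work, as an engineer would, in place of code of your own. Each camera call takes 0.05 s, during which the arm holds its last target. There are 200 camera calls.

TASK

Only one of the three sample cells on the green mat fits the well of the polarising stage. Find out which, and leave it fully home in the well, flange down on the rim, with the stage turned so that the scale reads 45 degrees at the white index line. Leave the other two standing upright on the bench or mat, drop no cell, and do not disturb the slide box, the bottle or the dish.

Things in the scene. Friction and masses are not known exactly. Their poses are not given: they have to be found in the camera images.
- base: fixed light base of a stereo microscope, ivory box with grey top, 200 (x) x 190 (y) x 52 mm high; origin at the centre of its underside, on the bench. The rotating stage sits on it, its vertical axis through this origin. At the base's -y side stands a black index block, flush with the stage's disc, with a white index line pointing at the axis
- stage (a joint): turn of the stage: the scale reading at the index line in rad (45 degrees = 0.785), growing as the stage turns counter-clockwise seen from above; stops at -0.75 and 1.75. A reading below 0 means that the index stands before the red zero, off the scale. Turns against slight friction (0.08 N m) and stays where it is left
- zero_mark (a point): outer end of the red zero line of the scale on the stage's black disc, which is 136 mm across, its top 62 mm above the bench. White graduations run clockwise (seen from above) from the red 0 to 90 degrees: every 5 degrees, longer every 15, longest at 45 and 90
- well_rim (a point): centre of the well's mouth, 88 mm above the bench on the stage's axis. The well is an upright aluminium cup, bore 46 mm, 22 mm deep; its outside is the knurled collar that turns the stage, 60 mm across, 26 mm high above the disc. Right cell fully home: flange on the rim, underside 20 mm below this point, 1 mm play all round. One wrong cell will not enter, the other stops about 8 mm in
- mat: fixed green bench mat, 230 (x) x 250 (y) mm, 3 mm thick; origin at the centre of its underside, on the bench
- cell_a: sample cell, one of three lookalikes of 90 g and 49 mm height: aluminium foot 20 mm tall, flange above it 54 mm across and 3 mm thick, then an open black neck to grip, 40 mm across, 26 mm tall, 3 mm wall. The three feet differ a little; which one fits the well is unknown and not marked. Stands on the mat; origin at the centre of the underside, z up through the neck
- cell_b: sample cell, one of three lookalikes of 90 g and 49 mm height: aluminium foot 20 mm tall, flange above it 54 mm across and 3 mm thick, then an open black neck to grip, 40 mm across, 26 mm tall, 3 mm wall. The three feet differ a little; which one fits the well is unknown and not marked. Stands on the mat; origin at the centre of the underside, z up through the neck
- cell_c: sample cell, one of three lookalikes of 90 g and 49 mm height: aluminium foot 20 mm tall, flange above it 54 mm across and 3 mm thick, then an open black neck to grip, 40 mm across, 26 mm tall, 3 mm wall. The three feet differ a little; which one fits the well is unknown and not marked. Stands on the mat; origin at the centre of the underside, z up through the neck
- slide_box: bystander: blue slide box with a white label, 100 x 86 x 34 mm; origin at the centre of its underside
- bottle: bystander: amber dropper bottle with paper label, black cap and rubber bulb, 36 mm across, 90 mm tall; origin at the centre of its underside
- dish: bystander: closed culture dish, cream with a clear lid, 62 mm across, 16 mm tall; origin at the centre of its underside
Things that resemble listed ones, but are neither listed nor needed, are in the scene too. Leave any orange look-alike of the cell_c alone.

How it is judged:
By the outcome, as a careful person would: the job done as asked, in the order asked, and still so for the second after the job is handed in, with the robot touching nothing.
It also fails if it takes over 72 s, if anything falls off the work surface, if the arm or the gripper's body presses on something with over 40 N, if the wrist force passes 120 N, or if a joint passes its speed limit or range.

## Working session

There is one attempt and no reset: what is moved stays moved. The work goes in short steps, Python scripts to look and compute and a tool call to move; the robot and the scene stay as the last step left them, time stands still between calls to the robot, and variables do not carry over. Pictures are saved under pics/ and viewed, about 8 in all and at most 12, crops included, and the job is handed in when it is done.

Besides the shell and the picture viewer there is one more tool, called after "Request:" as name([rows], argument=value, ...), one row to a line, values as JSON. send_rows: Moves the arm, as the interface text tells. Its arguments: {"type":"object","properties":{"plan":{"type":"array","items":{"type":"object","properties":{"linear":{"type":"array","items":{"type":"number"}},"delta_rot":{"type":"array","items":{"type":"number"}},"fingers":{"type":"number"}}}},"force":{"type":"number"}},"required":["plan"]}

```bash
mkdir -p pics
cat > h.py <<'E'
import numpy as np, cv2
from rig import manip
def cam(n):
    c=manip.camera_info(n); R=cv2.Rodrigues(np.array(c["rvec"],float))[0]; return np.array(c["K"],float),R,np.array(c["tvec"],float).ravel()
def ray(n,u,v,z):
    K,R,t=cam(n); d=R.T@np.linalg.inv(K)@np.array([u,v,1.]); o=-R.T@t; return o+d*(z-o[2])/d[2]
def proj(n,p):
    K,R,t=cam(n); q=K@(R@np.array(p,float)+t); return q[:2]/q[2]
def save(n,f,im=None):
    im=manip.get_image(n) if im is None else im; cv2.imwrite(f,cv2.cvtColor(im,cv2.COLOR_RGB2BGR)); return im
def st():
    s=manip.get_state(); print({k:np.round(s[k],4).tolist() for k in("clock","position","ee_rot","width","contact_force","qpos")}); return s
E
python3 - <<'E'
from h import *
st()
save("scene","pics/scene.png")
for t in ["base","cell_a","well_rim","mat","slide_box","bottle","dish"]:
    for d in manip.find_in(t,"scene"): print(t,round(d["p"],2),np.round(d["extent"]).tolist())
save("side","pics/side.png")
for t in ["cell_a","stage"]:
    for d in manip.find_in(t,"side"): print(t,round(d["p"],2),np.round(d["extent"]).tolist())
for n in("scene","side","wrist"):
    K,R,t=cam(n); print(n,K[0,0],(-R.T@t).round(3))
a=cv2.imread("pics/scene.png");b=cv2.imread("pics/side.png")
E
```

```text
{'clock': 0.0, 'position': [0.1883, -0.5428, 0.2555], 'ee_rot': [-0.0006, 0.8147, -0.5798, -0.0007], 'width': 0.0854, 'contact_force': [0.3875, 1.0619, -0.2786], 'qpos': [-1.358, 0.2766, 1.5061, 0.0, 1.3607, -0.121]}
base 0.92 [363.0, 228.0, 457.0, 293.0]
cell_a 0.86 [310.0, 282.0, 336.0, 306.0]
cell_a 0.77 [214.0, 246.0, 237.0, 266.0]
cell_a 0.73 [231.0, 294.0, 253.0, 318.0]
cell_a 0.72 [267.0, 230.0, 282.0, 252.0]
cell_a 0.64 [264.0, 258.0, 279.0, 281.0]
well_rim 0.66 [382.0, 231.0, 434.0, 266.0]
mat 0.93 [195.0, 232.0, 298.0, 292.0]
slide_box 0.64 [439.0, 187.0, 478.0, 222.0]
bottle 0.56 [285.0, 290.0, 303.0, 324.0]
dish 0.52 [150.0, 236.0, 171.0, 249.0]
dish 0.49 [261.0, 258.0, 281.0, 281.0]
cell_a 0.91 [277.0, 283.0, 297.0, 313.0]
cell_a 0.79 [385.0, 304.0, 410.0, 331.0]
cell_a 0.66 [300.0, 315.0, 324.0, 352.0]
cell_a 0.64 [332.0, 284.0, 357.0, 313.0]
cell_a 0.56 [372.0, 257.0, 393.0, 281.0]
stage 0.76 [306.0, 203.0, 355.0, 225.0]
scene 487.17729974814006 [ 1.571 -0.174  0.876]
side 537.5921333264522 [ 0.453 -1.164  0.714]
wrist 377.9339456799397 [ 0.267 -0.517  0.374]
```

View pics/scene.png

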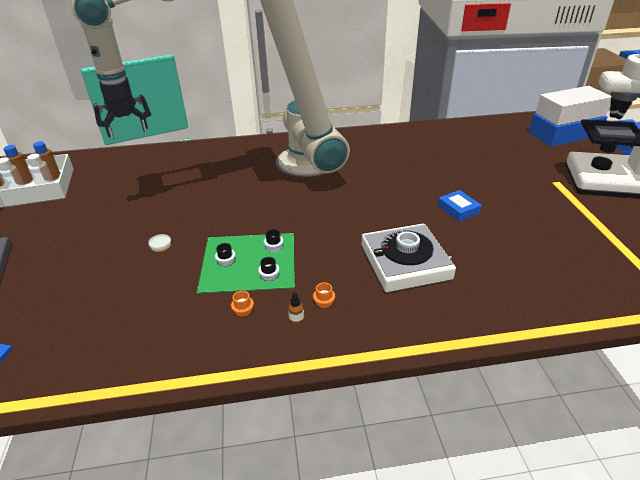

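View pics/side.png

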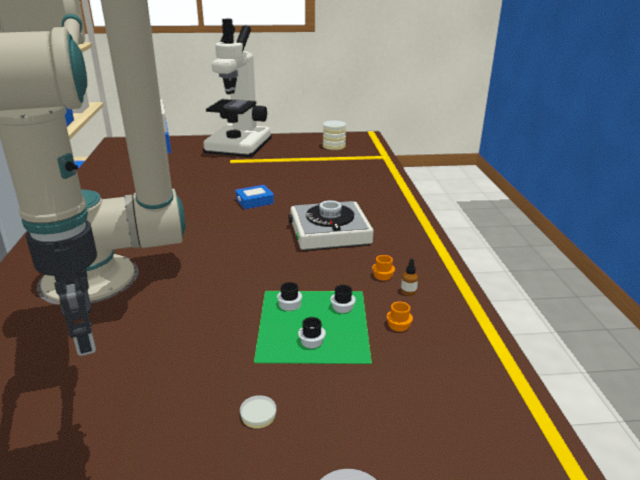

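The scene picture shows the three white/black cells on the mat at (225,254), (273,241) and (268,269). The orange look-alikes are at (242,303) and (324,294), and I will leave both alone. The stage is at (408,243).

Run:
```python
from h import *
from scipy.optimize import least_squares
K1=cam("scene");K2=cam("side")
def tri(a,b):
    P=lambda c:c[0]@np.c_[c[1],c[2]]
    X=cv2.triangulatePoints(P(K1),P(K2),np.array(a,float).reshape(2,1),np.array(b,float).reshape(2,1)).ravel(); return X[:3]/X[3]
# box centres
ca=[(225,254.5),(274,241),(268.5,269.5)]
for u in ca: print("scene",u,ray("scene",*u,0.03).round(3))
for u in [(312,333),(289.5,297),(343.5,299.5)]: print("side",u,ray("side",*u,0.03).round(3))
print("well",ray("scene",408,240,0.088).round(3),ray("side",331,208,0.088).round(3))
for n,u in [("bottle",(295,307)),("or1",(242,306)),("or2",(324,294)),("dish",(160,243)),("box",(459,205))]: print(n,ray("scene",*u,0.02).round(3))
K,R,t=cam("wrist"); s=manip.get_state()
from scipy.spatial.transform import Rotation as Ro
q=s["ee_rot"]; T=Ro.from_quat([q[1],q[2],q[3],q[0]]).as_matrix()
print("tool axes\n",T.round(3)); print("cam in tool",(T.T@(-R.T@t-s["position"])).round(4)); print("cam axes in tool\n",(T.T@R.T).round(3),K.round(0))
```

```text
scene (225, 254.5) [ 0.527 -0.293  0.03 ]
scene (274, 241) [ 0.491 -0.157  0.03 ]
scene (268.5, 269.5) [ 0.609 -0.18   0.03 ]
side (312, 333) [ 0.526 -0.301  0.03 ]
side (289.5, 297) [ 0.486 -0.169  0.03 ]
side (343.5, 299.5) [ 0.605 -0.189  0.03 ]
well [0.622 0.186 0.088] [0.617 0.165 0.088]
bottle [ 0.744 -0.127  0.02 ]
or1 [ 0.719 -0.253  0.02 ]
or2 [ 0.713 -0.051  0.02 ]
dish [ 0.431 -0.477  0.02 ]
box [0.4   0.423 0.02 ]
tool axes
 [[ 0.328 -0.945 -0.   ]
 [-0.945 -0.328  0.   ]
 [-0.    -0.    -1.   ]]
cam in tool [ 0.0009 -0.0826 -0.1176]
cam axes in tool
 [[ 1.     0.    -0.   ]
 [-0.     0.946  0.323]
 [ 0.    -0.323  0.946]] [[378.   0. 322.]
 [  0. 378. 237.]
 [  0.   0.   1.]]
```

Request:
send_rows([
  {"linear": [-0.002,-0.038,0]},
  {"linear": [-0.002,-0.038,0]},
  {"linear": [-0.002,-0.038,0]},
  {"linear": [-0.002,-0.038,0]},
  {"linear": [-0.002,-0.038,0]},
  {"linear": [-0.002,-0.038,0]},
  {"linear": [-0.002,-0.038,0]},
  {"linear": [-0.002,-0.038,0]},
  {"linear": [-0.002,-0.038,0]},
  {"linear": [0,-0.035,0]},
  {"linear": [0,0,0],"delta_rot": [0,0,7]},
  {"linear": [0,0,0],"delta_rot": [0,0,7]},
], force=30)

```text
$.plan[0]: bad value
```

Request:
send_rows([
  {"linear": [0,0,0],"delta_rot": [0,0,7]},
  {"linear": [0,0,0],"delta_rot": [0,0,7]},
  {"linear": [0,0,0],"delta_rot": [0,0,7]},
  {"linear": [0,0,0],"delta_rot": [0,0,7]},
  {"linear": [0,0,0],"delta_rot": [0,0,7]},
  {"linear": [0,0,0],"delta_rot": [0,0,7]},
  {"linear": [0,0,0],"delta_rot": [0,0,7]},
  {"linear": [0,0,0],"delta_rot": [0,0,7]},
  {"linear": [0,0,0],"delta_rot": [0,0,7]},
  {"linear": [0,0,0],"delta_rot": [0,0,7]},
  {"linear": [0,0,0],"delta_rot": [0,0,7]},
  {"linear": [0,0,0],"delta_rot": [0,0,7]},
])

```text
$.plan[0]: bad value
```

Request:
send_rows([
  {"linear": [-0.002,-0.038,0],"delta_rot": [0,0,0],"fingers": 0.085},
  {"linear": [-0.002,-0.038,0],"delta_rot": [0,0,0],"fingers": 0.085},
  {"linear": [-0.002,-0.038,0],"delta_rot": [0,0,0],"fingers": 0.085},
  {"linear": [-0.002,-0.038,0],"delta_rot": [0,0,0],"fingers": 0.085},
  {"linear": [-0.002,-0.038,0],"delta_rot": [0,0,0],"fingers": 0.085},
  {"linear": [-0.002,-0.038,0],"delta_rot": [0,0,0],"fingers": 0.085},
  {"linear": [-0.002,-0.038,0],"delta_rot": [0,0,0],"fingers": 0.085},
  {"linear": [-0.002,-0.038,0],"delta_rot": [0,0,0],"fingers": 0.085},
  {"linear": [-0.002,-0.038,0],"delta_rot": [0,0,0],"fingers": 0.085},
  {"linear": [0,-0.035,0],"delta_rot": [0,0,0],"fingers": 0.085},
  {"linear": [0,0,0],"delta_rot": [0,0,7],"fingers": 0.085},
  {"linear": [0,0,0],"delta_rot": [0,0,7],"fingers": 0.085},
], force=30)

```text
clock: 1.55
position: [0.5548, -0.3995, 0.2542]
ee_rot: [0.001, 0.733, -0.68, 0.002]
contact_force: [-0.2, 0.3, 0.8]
width: 0.0853
```

Request:
send_rows([
  {"linear": [0,0,0],"delta_rot": [0,0,7],"fingers": 0.085},
  {"linear": [0,0,0],"delta_rot": [0,0,7],"fingers": 0.085},
  {"linear": [0,0,0],"delta_rot": [0,0,7],"fingers": 0.085},
  {"linear": [0,0,0],"delta_rot": [0,0,7],"fingers": 0.085},
  {"linear": [0,0,0],"delta_rot": [0,0,7],"fingers": 0.085},
  {"linear": [0,0,0],"delta_rot": [0,0,7],"fingers": 0.085},
  {"linear": [0,0,0],"delta_rot": [0,0,7],"fingers": 0.085},
  {"linear": [0,0,0],"delta_rot": [0,0,7],"fingers": 0.085},
  {"linear": [0,0,0],"delta_rot": [0,0,7],"fingers": 0.085},
  {"linear": [0,0,0],"delta_rot": [0,0,7],"fingers": 0.085},
  {"linear": [0,0,0],"delta_rot": [0,0,7],"fingers": 0.085},
  {"linear": [0,0,0],"delta_rot": [0,0,7],"fingers": 0.085},
])

```text
clock: 2.55
position: [0.5582, -0.397, 0.2519]
ee_rot: [-0.0, -0.071, 0.997, -0.001]
contact_force: [-0.8, 0.4, -0.1]
width: 0.0848
```

Request:
send_rows([
  {"linear": [0,0,0.04],"delta_rot": [0,0,4],"fingers": 0.085},
  {"linear": [0,0,0.04],"delta_rot": [0,0,4],"fingers": 0.085},
  {"linear": [0,0,0.03],"delta_rot": [0,0,0],"fingers": 0.085},
  {"linear": [0,0,0],"delta_rot": [-7,0,0],"fingers": 0.085},
  {"linear": [0,0,0],"delta_rot": [-7,0,0],"fingers": 0.085},
  {"linear": [0,0,0],"delta_rot": [-7,0,0],"fingers": 0.085},
  {"linear": [0,0,0],"delta_rot": [-7,0,0],"fingers": 0.085},
  {"linear": [0,0,0],"delta_rot": [-7,0,0],"fingers": 0.085},
  {"linear": [0,0,0],"delta_rot": [-7,0,0],"fingers": 0.085},
  {"linear": [0,0,0],"delta_rot": [0,0,0],"fingers": 0.085},
])

```text
clock: 3.38
position: [0.5576, -0.3921, 0.1371]
ee_rot: [0.002, 0.001, 0.932, 0.362]
contact_force: [-0.6, -1.7, -3.1]
width: 0.0849
```

Run:
```python
from h import *
st(); save("wrist","pics/w1.png")
for d in manip.masks_of("cell_a","wrist"): print(round(d["p"],2),np.round(d["extent"]).tolist())
```

```text
{'clock': 3.3833, 'position': [0.5576, -0.3921, 0.1371], 'ee_rot': [0.0023, 0.0009, 0.9323, 0.3616], 'width': 0.0849, 'contact_force': [-0.6452, -1.734, -3.0699], 'qpos': [-0.924, 0.7957, 1.0947, 0.441, 1.8505, 2.21]}
0.92 [98.0, 211.0, 168.0, 287.0]
0.89 [333.0, 184.0, 408.0, 267.0]
0.8 [250.0, 257.0, 306.0, 312.0]
0.78 [176.0, 296.0, 219.0, 327.0]
0.63 [368.0, 262.0, 422.0, 324.0]
```

View pics/w1.png

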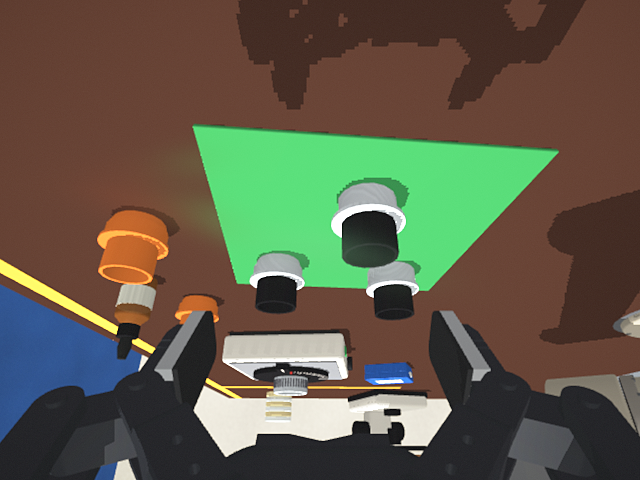

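The wrist picture is upside down. It shows the near cell at (370,222), the far-x cell at (277,283) and the near-x cell at (392,290). The oranges are at (133,245) and (197,308). Next I'll take one close crop to compare the three feet.

Run:
```python
import cv2,numpy as np
a=cv2.imread("pics/w1.png")
def c(x,y,w,h,s): return cv2.resize(cv2.rotate(a[y:y+h,x:x+w],cv2.ROTATE_180),(400 if 0 else 390,390),interpolation=cv2.INTER_CUBIC)
o=[c(327,172,90,90,1),c(243,246,66,66,1)]
cv2.imwrite("pics/c1.png",np.hstack([cv2.resize(x,(264,264)) if 0 else x for x in o]+[])[:, :780])
o=[cv2.resize(c(*r,1),(264,390)) if 0 else cv2.resize(c(*r,1),(264,264)) for r in [(328,175,86,86),(246,249,62,62),(363,257,62,62)]]
cv2.imwrite("pics/c1.png",np.hstack(o))
```

```text
(no output)
```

View pics/c1.png

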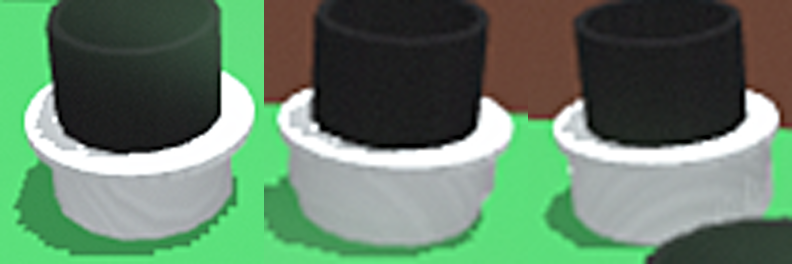

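The crop, left to right, shows three feet:
- **Near cell:** narrow and straight, about 43 mm.
- **Middle cell:** stepped.
- **Right cell:** wide, about 48 mm.

So the cell near (0.527, -0.297) is the one that fits. I'll measure it, then go and inspect the stage.

Run:
```python
from h import *
im=cv2.cvtColor(cv2.imread("pics/w1.png"),cv2.COLOR_BGR2RGB)
c=im[150:275,320:420].astype(int); black=(c.sum(2)<170); 
ys,xs=np.where(black); print("black",xs.min()+320,xs.max()+320,ys.min()+150,ys.max()+150)
def model(p,r,z):
    a=np.linspace(0,2*np.pi,90); q=np.array([proj("wrist",[p[0]+r*np.cos(t),p[1]+r*np.sin(t),z]) for t in a]); return q.min(0),q.max(0)
for p in [(.527,-.297),(.524,-.297),(.527,-.302),(.524,-.302)]:
    lo,hi=model(p,.027,.0245); l2,h2=model(p,.02,.052); print(p,"flange",lo.round(1),hi.round(1),"rim",l2.round(1),h2.round(1))
w=(c.min(2)>200); ys,xs=np.where(w); print("white",xs.min()+320,xs.max()+320,ys.min()+150,ys.max()+150)
```

```text
black 342 397 211 266
(0.527, -0.297) flange [329.4 194.9] [403.8 234.6] rim [339.5 235.8] [397.4 262.2]
(0.524, -0.297) flange [333.4 194.9] [407.9 234.7] rim [343.8 235.8] [401.8 262.2]
(0.527, -0.302) flange [329.5 190.5] [405.1 231.5] rim [339.8 232. ] [398.7 259.3]
(0.524, -0.302) flange [333.6 190.5] [409.3 231.5] rim [344.2 232. ] [403.1 259.3]
white 331 405 204 236
```

Request:
send_rows([
  {"linear": [0,0,-0.03],"delta_rot": [7,0,0],"fingers": 0.085},
  {"linear": [0,0,-0.03],"delta_rot": [7,0,0],"fingers": 0.085},
  {"linear": [0,0,-0.03],"delta_rot": [7,0,0],"fingers": 0.085},
  {"linear": [0,0,0],"delta_rot": [7,0,0],"fingers": 0.085},
  {"linear": [0,0,0],"delta_rot": [7,0,0],"fingers": 0.085},
  {"linear": [0,0,0],"delta_rot": [7,0,0],"fingers": 0.085},
  {"linear": [0,0,0],"delta_rot": [0,0,-7],"fingers": 0.085},
  {"linear": [0,0,0],"delta_rot": [0,0,-7],"fingers": 0.085},
  {"linear": [0,0,0],"delta_rot": [0,0,-7],"fingers": 0.085},
  {"linear": [0,0,0],"delta_rot": [0,0,-7],"fingers": 0.085},
  {"linear": [0,0,0],"delta_rot": [0,0,-7],"fingers": 0.085},
  {"linear": [0,0,0],"delta_rot": [0,0,-7],"fingers": 0.085},
])

```text
clock: 4.48
position: [0.564, -0.4248, 0.2511]
ee_rot: [0.011, -0.369, 0.929, -0.029]
contact_force: [-0.5, 1.4, 0.2]
width: 0.0851
```

Request:
send_rows([
  {"linear": [0,0,0],"delta_rot": [0,0,-7],"fingers": 0.085},
  {"linear": [0,0,0],"delta_rot": [0,0,-7],"fingers": 0.085},
  {"linear": [0,0,0],"delta_rot": [0,0,-7],"fingers": 0.085},
  {"linear": [0,0,0],"delta_rot": [0,0,-7],"fingers": 0.085},
  {"linear": [0,0,0],"delta_rot": [0,0,-7],"fingers": 0.085},
  {"linear": [0,0,0],"delta_rot": [0,0,-7],"fingers": 0.085},
  {"linear": [0,0,0],"delta_rot": [0,0,-7],"fingers": 0.085},
  {"linear": [0,0,0],"delta_rot": [0,0,-7],"fingers": 0.085},
  {"linear": [0,0,0],"delta_rot": [0,0,-7],"fingers": 0.085},
  {"linear": [0,0,0],"delta_rot": [0,0,-7],"fingers": 0.085},
  {"linear": [0,0,0],"delta_rot": [0,0,-7],"fingers": 0.085},
  {"linear": [0,0,0],"delta_rot": [0,0,-7],"fingers": 0.085},
])

```text
clock: 5.48
position: [0.5668, -0.3981, 0.2903]
ee_rot: [0.022, 0.902, -0.428, 0.057]
contact_force: [-0.3, 0.7, -0.1]
width: 0.0849
```

Request:
send_rows([
  {"linear": [0,0,0],"delta_rot": [0,0,-7],"fingers": 0.085},
  {"linear": [0,0,0],"delta_rot": [0,0,-5],"fingers": 0.085},
  {"linear": [0,0,0],"delta_rot": [0,0,0],"fingers": 0.085},
])

```text
clock: 5.73
position: [0.567, -0.3914, 0.2996]
ee_rot: [0.031, 0.943, -0.324, 0.061]
contact_force: [0.3, -0.9, -0.2]
width: 0.085
```

```bash
cat >> h.py <<'E'
from scipy.spatial.transform import Rotation as Ro
def go(p,deg):
    "remaining tool-frame shift (m, current axes) and rotvec (deg) to reach p with tool down and x axis at deg"
    s=manip.get_state(); q=s["ee_rot"]; T=Ro.from_quat([q[1],q[2],q[3],q[0]])
    G=Ro.from_euler("z",deg,degrees=True)*Ro.from_euler("x",180,degrees=True)
    r=(T.inv()*G).as_rotvec(degrees=True)
    print("lin",(T.inv().apply(np.array(p)-s["position"])).round(4),"rot",r.round(2),"goal-frame lin",(G.inv().apply(np.array(p)-s["position"])).round(4))
E
python3 - <<'E'
from h import *
st();go([.62,.18,.25],0)
E
```

```text
{'clock': 5.7333, 'position': [0.567, -0.3914, 0.2996], 'ee_rot': [0.0313, 0.9435, -0.3242, 0.0611], 'width': 0.085, 'contact_force': [0.3012, -0.9086, -0.1792], 'qpos': [-0.6978, 0.3634, 1.2768, -0.015, 1.3648, -0.0338]}
lin [-0.3127 -0.4837 -0.0022] rot [  3.66  -7.13 -37.87] goal-frame lin [ 0.053  -0.5714  0.0496]
```

Request:
send_rows([
  {"linear": [0,0,0],"delta_rot": [0.6,-1.2,-6.3],"fingers": 0.085},
  {"linear": [0,0,0],"delta_rot": [0.6,-1.2,-6.3],"fingers": 0.085},
  {"linear": [0,0,0],"delta_rot": [0.6,-1.2,-6.3],"fingers": 0.085},
  {"linear": [0,0,0],"delta_rot": [0.6,-1.2,-6.3],"fingers": 0.085},
  {"linear": [0,0,0],"delta_rot": [0.6,-1.2,-6.3],"fingers": 0.085},
  {"linear": [0,0,0],"delta_rot": [0.6,-1.2,-6.3],"fingers": 0.085},
  {"linear": [0.003,-0.038,0.003],"delta_rot": [0,0,0],"fingers": 0.085},
  {"linear": [0.003,-0.038,0.003],"delta_rot": [0,0,0],"fingers": 0.085},
  {"linear": [0.003,-0.038,0.003],"delta_rot": [0,0,0],"fingers": 0.085},
  {"linear": [0.003,-0.038,0.003],"delta_rot": [0,0,0],"fingers": 0.085},
  {"linear": [0.003,-0.038,0.003],"delta_rot": [0,0,0],"fingers": 0.085},
  {"linear": [0.003,-0.038,0.003],"delta_rot": [0,0,0],"fingers": 0.085},
])

```text
clock: 6.73
position: [0.5788, -0.1472, 0.3003]
ee_rot: [0.016, 1.0, 0.005, 0.015]
contact_force: [1.4, -0.6, 0.4]
width: 0.085
```

Request:
send_rows([
  {"linear": [0.004,-0.038,0.004],"delta_rot": [0,0,0],"fingers": 0.085},
  {"linear": [0.004,-0.038,0.004],"delta_rot": [0,0,0],"fingers": 0.085},
  {"linear": [0.004,-0.038,0.004],"delta_rot": [0,0,0],"fingers": 0.085},
  {"linear": [0.004,-0.038,0.004],"delta_rot": [0,0,0],"fingers": 0.085},
  {"linear": [0.004,-0.038,0.004],"delta_rot": [0,0,0],"fingers": 0.085},
  {"linear": [0.004,-0.038,0.004],"delta_rot": [0,0,0],"fingers": 0.085},
  {"linear": [0.004,-0.038,0.004],"delta_rot": [0,0,0],"fingers": 0.085},
  {"linear": [0.004,-0.038,0.004],"delta_rot": [0,0,0],"fingers": 0.085},
  {"linear": [0,0,0],"delta_rot": [0,0,0],"fingers": 0.085},
  {"linear": [0,0,0],"delta_rot": [0,0,0],"fingers": 0.085},
])

```text
clock: 7.57
position: [0.5992, 0.1899, 0.276]
ee_rot: [0.016, 0.999, 0.006, 0.035]
contact_force: [0.1, -0.5, -1.1]
width: 0.0851
```

Run:
```python
from h import *
st();go([.62,.18,.18],0)
for d in manip.find_in("well_rim","wrist"): print(d["p"],d["extent"])
save("wrist","pics/w2.png")
```

```text
{'clock': 7.5667, 'position': [0.5992, 0.1899, 0.276], 'ee_rot': [0.0156, 0.9992, 0.0055, 0.0352], 'width': 0.0851, 'contact_force': [0.077, -0.5382, -1.0934], 'qpos': [0.221, 0.3184, 1.3967, -0.0466, 1.3646, 0.218]}
lin [0.0139 0.007  0.0975] rot [ 1.79 -4.03  0.64] goal-frame lin [0.0208 0.0099 0.096 ]
0.92 [254.5, 370.4, 330.2, 393.0]
```

View pics/w2.png

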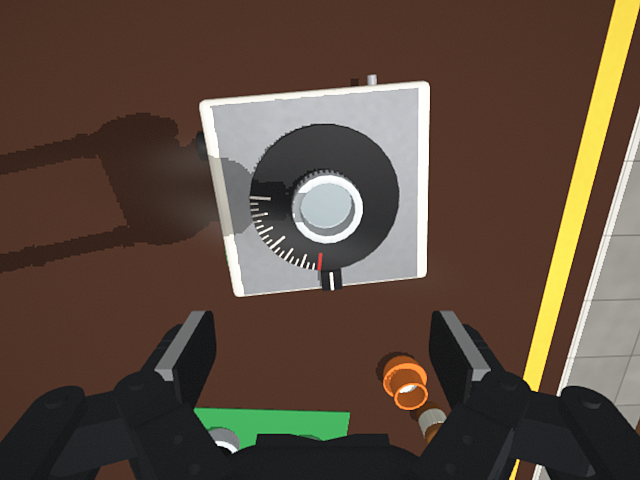

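The picture shows the well rim at about (327,208), the red zero at (320,265) and the index at (332,281). The index stands slightly before the zero.

```bash
cat >> h.py <<'E'
def stage(im,c0,show=True):
    "fit rim circle (bright ring at z=.088) near c0 ; returns centre xy"
    pass
def warp(n,im,c,z,half=.085,s=4000):
    N=int(2*half*s); w=np.float32([[c[0]-half,c[1]+half],[c[0]+half,c[1]+half],[c[0]+half,c[1]-half],[c[0]-half,c[1]-half]])
    src=np.float32([proj(n,[a,b,z]) for a,b in w]); dst=np.float32([[0,0],[N,0],[N,N],[0,N]])
    return cv2.warpPerspective(im,cv2.getPerspectiveTransform(src,dst),(N,N))
E
python3 - <<'E'
from h import *
im=manip.get_image("wrist")
c=ray("wrist",327,208,.088); print("rim",c.round(4))
# disc edge fit: black vs grey at z=.062, disc centre
W=warp("wrist",im,c,.062); cv2.imwrite("pics/x.png",W[:,:,::-1])
g=(W.max(2)<70).astype(np.uint8)
h,wd=g.shape; pts=[]
for a in np.arange(0,360,2):
    if 230<a<300: continue
    for r in range(310,200,-1):
        x=int(wd/2+r*np.cos(np.radians(a)));y=int(h/2-r*np.sin(np.radians(a)))
        if 0<=x<wd and 0<=y<h and g[y,x]: pts.append((x,y));break
pts=np.float32(pts)
from scipy.optimize import least_squares
f=least_squares(lambda p:np.hypot(pts[:,0]-p[0],pts[:,1]-p[1])-p[2],[wd/2,h/2,272],loss="soft_l1",f_scale=2).x
cd=(c[0]+(f[0]-wd/2)/4000,c[1]-(f[1]-h/2)/4000); print("disc centre",np.round(cd,4),"r",f[2]/4)
hsv=cv2.cvtColor(W,cv2.COLOR_RGB2HSV)
red=((hsv[...,0]<8)|(hsv[...,0]>172))&(hsv[...,1]>150)&(hsv[...,2]>100); ys,xs=np.where(red); m=np.hypot(xs-f[0],ys-f[1])<280; xs,ys=xs[m],ys[m]
az=np.degrees(np.arctan2(-(ys-f[1]),xs-f[0])); print("red az",np.median(az),len(az))
wh=(W.min(2)>140)
yy,xx=np.mgrid[:h,:wd]; rr=np.hypot(xx-f[0],yy-f[1])/4; aa=np.degrees(np.arctan2(-(yy-f[1]),xx-f[0]))
m=wh&(rr>68.5)&(rr<82)&(aa>-100)&(aa<-70)
print("index az",np.median(aa[m]),m.sum(), rr[m].min(),rr[m].max())
# rim fit bright ring at .088
W2=warp("wrist",im,c,.088,half=.045); b=(W2.min(2)>215).astype(np.uint8)
ct,_=cv2.findContours(b,cv2.RETR_EXTERNAL,cv2.CHAIN_APPROX_NONE); k=max(ct,key=cv2.contourArea); (u,v),r=cv2.minEnclosingCircle(k); e=cv2.fitEllipse(k)
print("rim", c[0]+(e[0][0]-180)/4000, c[1]-(e[0][1]-180)/4000, np.array(e[1])/4, u,v,r/4)
E
```

```text
rim [0.6165 0.1847 0.088 ]
disc centre [0.6161 0.1854] r 66.75834393727604
red az -94.13419473131829 862
index az -84.02929811467746 4187 68.50517615583556 81.99712564713013
rim 0.6164733020239852 0.18510711778754838 [54.23197937 54.48806763] 179.9508056640625 178.45774841308594 29.33612632751465
```

Request:
send_rows([
  {"linear": [0,0,0],"delta_rot": [1.8,-4.0,0.6],"fingers": 0.085},
  {"linear": [0.008,0.002,0.035],"delta_rot": [0,0,0],"fingers": 0.085},
  {"linear": [0.008,0.002,0.035],"delta_rot": [0,0,0],"fingers": 0.085},
  {"linear": [0,0,0.03],"delta_rot": [0,0,0],"fingers": 0.085},
  {"linear": [0,0,0],"delta_rot": [0,0,0],"fingers": 0.085},
])

```text
clock: 8.13
position: [0.6184, 0.175, 0.1806]
ee_rot: [-0.0, 1.0, -0.007, 0.006]
contact_force: [-0.4, 0.5, -0.3]
width: 0.0851
```

```bash
cat >> h.py <<'E'
def read(c0,savef=None):
    from scipy.optimize import least_squares
    im=manip.get_image("wrist"); s=4000; h=680; W=warp("wrist",im,c0,.062); W2=warp("wrist",im,c0,.088,half=.045)
    b=(W2.min(2)>200).astype(np.uint8); ct,_=cv2.findContours(b,cv2.RETR_EXTERNAL,cv2.CHAIN_APPROX_NONE); e=cv2.fitEllipse(max(ct,key=cv2.contourArea))
    print("rim",round(c0[0]+(e[0][0]-180)/s,4),round(c0[1]-(e[0][1]-180)/s,4),np.round(np.array(e[1])/4,1))
    yy,xx=np.mgrid[:h,:h]; rr=np.hypot(xx-340,yy-340)/4; aa=np.degrees(np.arctan2(340-yy,xx-340)); hsv=cv2.cvtColor(W,cv2.COLOR_RGB2HSV)
    red=((hsv[...,0]<8)|(hsv[...,0]>172))&(hsv[...,1]>140)&(hsv[...,2]>80)&(rr<68.5)
    wh=(W.min(2)>140)&(rr>69)&(rr<77)&(aa>-100)&(aa<-70)
    R=np.median(aa[red]); I=np.median(aa[wh]); print("red",R.round(2),red.sum(),"index",I.round(2),wh.sum(),"reading",(R-I).round(2))
    if savef: cv2.imwrite(savef,W[:,:,::-1])
E
python3 - <<'E'
from h import *
st(); go([.6165,.185,.092],0); read((.6163,.1852),"pics/r1.png")
E
```

```text
{'clock': 8.1333, 'position': [0.6184, 0.175, 0.1806], 'ee_rot': [-0.0002, 1.0, -0.0073, 0.0056], 'width': 0.0851, 'contact_force': [-0.3901, 0.4612, -0.2506], 'qpos': [0.1684, 0.4181, 1.4789, -0.0016, 1.2334, 0.1835]}
lin [-0.0031 -0.0099  0.0886] rot [-0.03 -0.65 -0.84] goal-frame lin [-0.0019 -0.01    0.0886]
rim 0.6203 0.1936 [43.9 49.8]
red -92.23 1165 index -92.57 2426 reading 0.34
```

View pics/r1.png

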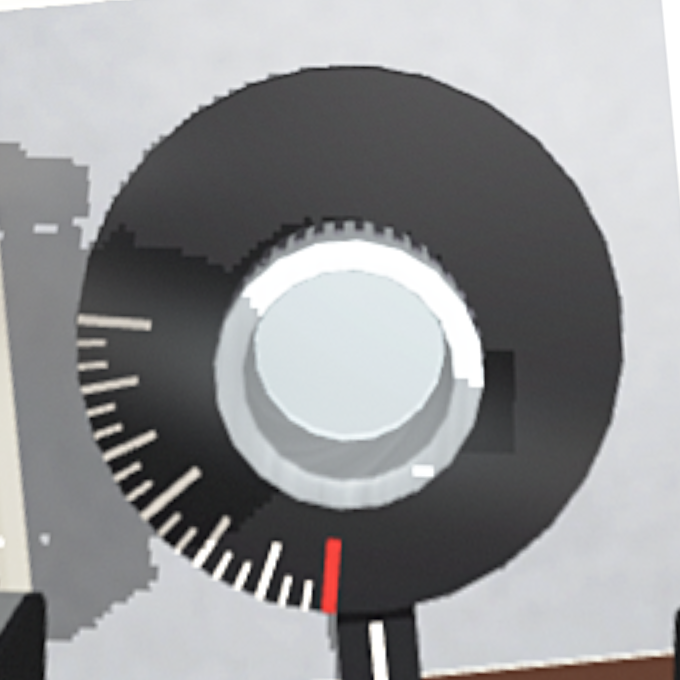

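The rectified view puts the disc centre at about (349,339), the red zero at (330,612) and the index line at (378,640). That reads about -9.5 degrees. Next I'll grip the collar, which also centres the gripper in x.

Request:
send_rows([
  {"linear": [0,-0.01,0.005],"delta_rot": [0,-0.65,-0.84],"fingers": 0.085},
  {"linear": [0,0,0.03],"delta_rot": [0,0,0],"fingers": 0.085},
  {"linear": [0,0,0.03],"delta_rot": [0,0,0],"fingers": 0.085},
  {"linear": [0,0,0.02],"delta_rot": [0,0,0],"fingers": 0.085},
  {"linear": [0,0,0],"delta_rot": [0,0,0],"fingers": 0.085},
])

```text
clock: 8.6
position: [0.6297, 0.1856, 0.1096]
ee_rot: [-0.003, 1.0, -0.002, 0.013]
contact_force: [-0.8, 0.6, -0.3]
width: 0.085
```

Run:
```python
from h import *
st(); go([.6185,.1855,.092],0)
```

```text
{'clock': 8.6, 'position': [0.6297, 0.1856, 0.1096], 'ee_rot': [-0.0029, 0.9999, -0.0016, 0.0133], 'width': 0.085, 'contact_force': [-0.8378, 0.5808, -0.3156], 'qpos': [0.1802, 0.4878, 1.5516, 0.0009, 1.075, 0.183]}
lin [-0.0117  0.0002  0.0173] rot [-0.33 -1.53 -0.18] goal-frame lin [-0.0112  0.0001  0.0176]
```

Request:
send_rows([
  {"linear": [-0.011,0,0],"delta_rot": [-0.3,-1.5,-0.2],"fingers": 0.085},
  {"linear": [0,0,0],"delta_rot": [0,0,0],"fingers": 0.085},
  {"linear": [0,0,0.008],"delta_rot": [0,0,0],"fingers": 0.085},
  {"linear": [0,0,0.008],"delta_rot": [0,0,0],"fingers": 0.085},
  {"linear": [0,0,0],"delta_rot": [0,0,0],"fingers": 0.085},
])

```text
clock: 9.02
position: [0.6253, 0.1877, 0.1023]
ee_rot: [-0.002, 1.0, 0.0, 0.008]
contact_force: [-0.2, -0.2, -0.2]
width: 0.0847
```

Run:
```python
from h import *
st(); go([.6185,.1855,.092],0)
```

```text
{'clock': 9.0167, 'position': [0.6253, 0.1877, 0.1023], 'ee_rot': [-0.002, 1.0, 0.0004, 0.0085], 'width': 0.0847, 'contact_force': [-0.1581, -0.2184, -0.1951], 'qpos': [0.1846, 0.4941, 1.5608, 0.0011, 1.0693, 0.1833]}
lin [-0.007   0.0022  0.0102] rot [-0.23 -0.97  0.05] goal-frame lin [-0.0068  0.0022  0.0103]
```

Request:
send_rows([
  {"linear": [-0.006,0.002,0.004],"delta_rot": [-0.2,-0.9,0],"fingers": 0.085},
  {"linear": [-0.004,0.001,0.004],"delta_rot": [-0.1,-0.4,0],"fingers": 0.085},
  {"linear": [-0.002,0.001,0.004],"delta_rot": [0,-0.3,0],"fingers": 0.085},
  {"linear": [0,0,0],"delta_rot": [0,0,0],"fingers": 0.085},
])

```text
clock: 9.35
position: [0.6133, 0.1835, 0.0904]
ee_rot: [0.001, 1.0, 0.0, -0.005]
contact_force: [0.2, -0.7, 0.3]
width: 0.0851
```

Run:
```python
from h import *
st(); go([.6185,.1855,.092],0)
```

```text
{'clock': 9.35, 'position': [0.6133, 0.1835, 0.0904], 'ee_rot': [0.0006, 1.0, 0.0004, -0.0054], 'width': 0.0851, 'contact_force': [0.2136, -0.6881, 0.3273], 'qpos': [0.1816, 0.5013, 1.5819, 0.0009, 1.0692, 0.1804]}
lin [ 0.0052 -0.002  -0.0016] rot [0.07 0.62 0.04] goal-frame lin [ 0.0052 -0.002  -0.0016]
```

Request:
send_rows([
  {"linear": [0.005,-0.002,0],"delta_rot": [0,0.6,0],"fingers": 0.085},
  {"linear": [0,0,0],"delta_rot": [0,0,0],"fingers": 0.085},
  {"linear": [0,0,0],"delta_rot": [0,0,0],"fingers": 0.085},
])

```text
clock: 9.6
position: [0.6186, 0.1854, 0.0898]
ee_rot: [0.001, 1.0, 0.0, -0.0]
contact_force: [-0.2, -0.0, 1.2]
width: 0.085
```

Run:
```python
from h import *
st(); go([.6185,.1855,.092],0)
```

```text
{'clock': 9.6, 'position': [0.6186, 0.1854, 0.0898], 'ee_rot': [0.0006, 1.0, 0.0002, -0.0], 'width': 0.085, 'contact_force': [-0.1772, -0.0024, 1.233], 'qpos': [0.1842, 0.5046, 1.5773, -0.0014, 1.0599, 0.1845]}
lin [-0.0001 -0.0001 -0.0022] rot [0.07 0.   0.02] goal-frame lin [-0.0001 -0.0001 -0.0022]
```

Request:
send_rows([
  {"linear": [0,0,-0.001],"delta_rot": [0,0,0],"fingers": 0.056},
  {"linear": [0,0,0],"delta_rot": [0,0,0],"fingers": 0.056},
  {"linear": [0,0,0],"delta_rot": [0,0,0],"fingers": 0.056},
  {"linear": [0,0,0],"delta_rot": [0,0,0],"fingers": 0.056},
  {"linear": [0,0,0],"delta_rot": [0,0,0],"fingers": 0.056},
], force=30)

```text
clock: 10.02
position: [0.6167, 0.1855, 0.0914]
ee_rot: [0.001, 1.0, 0.0, -0.002]
contact_force: [0.0, 1.0, -0.9]
width: 0.058
```

Request:
send_rows([
  {"linear": [0,0,0],"delta_rot": [0,0,-4],"fingers": 0.056},
  {"linear": [0,0,0],"delta_rot": [0,0,-6],"fingers": 0.056},
  {"linear": [0,0,0],"delta_rot": [0,0,-6],"fingers": 0.056},
  {"linear": [0,0,0],"delta_rot": [0,0,-6],"fingers": 0.056},
  {"linear": [0,0,0],"delta_rot": [0,0,-6],"fingers": 0.056},
  {"linear": [0,0,0],"delta_rot": [0,0,-6],"fingers": 0.056},
  {"linear": [0,0,0],"delta_rot": [0,0,-6],"fingers": 0.056},
  {"linear": [0,0,0],"delta_rot": [0,0,-6],"fingers": 0.056},
  {"linear": [0,0,0],"delta_rot": [0,0,-6],"fingers": 0.056},
  {"linear": [0,0,0],"delta_rot": [0,0,0],"fingers": 0.056},
  {"linear": [0,0,0],"delta_rot": [0,0,0],"fingers": 0.056},
])

```text
clock: 10.93
position: [0.6179, 0.1861, 0.0914]
ee_rot: [-0.0, 0.89, 0.457, -0.001]
contact_force: [-1.0, 0.2, 0.6]
width: 0.0581
```

Run:
```python
from h import *
st(); go([.6167,.1855,.092],54.5)
```

```text
{'clock': 10.9333, 'position': [0.6179, 0.1861, 0.0914], 'ee_rot': [-0.0002, 0.8896, 0.4567, -0.0014], 'width': 0.0581, 'contact_force': [-1.028, 0.2349, 0.5634], 'qpos': [0.185, 0.5036, 1.5746, -0.0004, 1.0661, -0.7635]}
lin [-0.0012 -0.0006 -0.0006] rot [-0.1   0.13 -0.15] goal-frame lin [-0.0012 -0.0006 -0.0006]
```

Request:
send_rows([
  {"linear": [0,0,0],"delta_rot": [0,0,0],"fingers": 0.085},
  {"linear": [0,0,0],"delta_rot": [0,0,0],"fingers": 0.085},
  {"linear": [0,0,0],"delta_rot": [0,0,0],"fingers": 0.085},
  {"linear": [0,0,0],"delta_rot": [0,0,-6],"fingers": 0.085},
  {"linear": [0,0,0],"delta_rot": [0,0,-6],"fingers": 0.085},
  {"linear": [0,0,0],"delta_rot": [0,0,-6],"fingers": 0.085},
  {"linear": [0,0,0],"delta_rot": [0,0,-6],"fingers": 0.085},
  {"linear": [0,0,0],"delta_rot": [0,0,-6],"fingers": 0.085},
  {"linear": [0,0,0],"delta_rot": [0,0,-6],"fingers": 0.085},
  {"linear": [0,0,0],"delta_rot": [0,0,0],"fingers": 0.085},
  {"linear": [0,0,0],"delta_rot": [0,0,0],"fingers": 0.085},
])

```text
clock: 11.85
position: [0.6203, 0.1861, 0.0926]
ee_rot: [0.001, 0.7, 0.714, 0.001]
contact_force: [-0.3, 0.2, 1.6]
width: 0.0852
```

Request:
send_rows([
  {"linear": [0,0,0],"delta_rot": [0,0,0],"fingers": 0.056},
  {"linear": [0,0,0],"delta_rot": [0,0,0],"fingers": 0.056},
  {"linear": [0,0,0],"delta_rot": [0,0,0],"fingers": 0.056},
  {"linear": [0,0,0],"delta_rot": [0,0,0],"fingers": 0.056},
  {"linear": [0,0,0],"delta_rot": [0,0,0],"fingers": 0.056},
  {"linear": [0,0,0],"delta_rot": [0,0,0],"fingers": 0.056},
])

```text
clock: 12.35
position: [0.6206, 0.187, 0.0933]
ee_rot: [0.001, 0.703, 0.711, 0.002]
contact_force: [-0.5, 0.3, 0.3]
width: 0.0581
```

Run:
```python
from h import *
st(); go([.6167,.1855,.18],90)
```

```text
{'clock': 12.35, 'position': [0.6206, 0.187, 0.0933], 'ee_rot': [0.0005, 0.7029, 0.7113, 0.0024], 'width': 0.0581, 'contact_force': [-0.4603, 0.2932, 0.2676], 'qpos': [0.1844, 0.5021, 1.5719, 0.0021, 1.0631, -1.3993]}
lin [-0.0012 -0.0036 -0.0867] rot [ 0.24 -0.15  0.68] goal-frame lin [-0.0015 -0.0039 -0.0867]
```

Request:
send_rows([
  {"linear": [0,0,0],"delta_rot": [0,0,0],"fingers": 0.085},
  {"linear": [0,0,0],"delta_rot": [0,0,0],"fingers": 0.085},
  {"linear": [0,0,0],"delta_rot": [0,0,0],"fingers": 0.085},
  {"linear": [0,0,-0.03],"delta_rot": [0,0,0],"fingers": 0.085},
  {"linear": [0,0,-0.03],"delta_rot": [0,0,0],"fingers": 0.085},
  {"linear": [0,0,-0.03],"delta_rot": [0,0,0],"fingers": 0.085},
  {"linear": [0,0,0],"delta_rot": [0,0,0],"fingers": 0.085},
  {"linear": [0,0,0],"delta_rot": [0,0,0],"fingers": 0.085},
])

```text
clock: 13.02
position: [0.619, 0.1853, 0.184]
ee_rot: [-0.001, 0.703, 0.711, -0.001]
contact_force: [-0.6, -0.5, -0.6]
width: 0.0849
```

Run:
```python
from h import *
st(); go([.526,-.292,.18],90); read((.6167,.187),"pics/r2.png")
```

```text
{'clock': 13.0167, 'position': [0.619, 0.1853, 0.184], 'ee_rot': [-0.0005, 0.7034, 0.7108, -0.0012], 'width': 0.0849, 'contact_force': [-0.5949, -0.533, -0.5603], 'qpos': [0.1834, 0.4271, 1.4549, -0.0005, 1.2621, -1.3976]}
lin [-0.4763 -0.0979  0.0047] rot [-0.14  0.05  0.59] goal-frame lin [-0.4773 -0.093   0.004 ]
rim 0.6173 0.1863 [58.  58.6]
red -39.78 1113 index -76.96 2163 reading 37.18
```

View pics/r2.png

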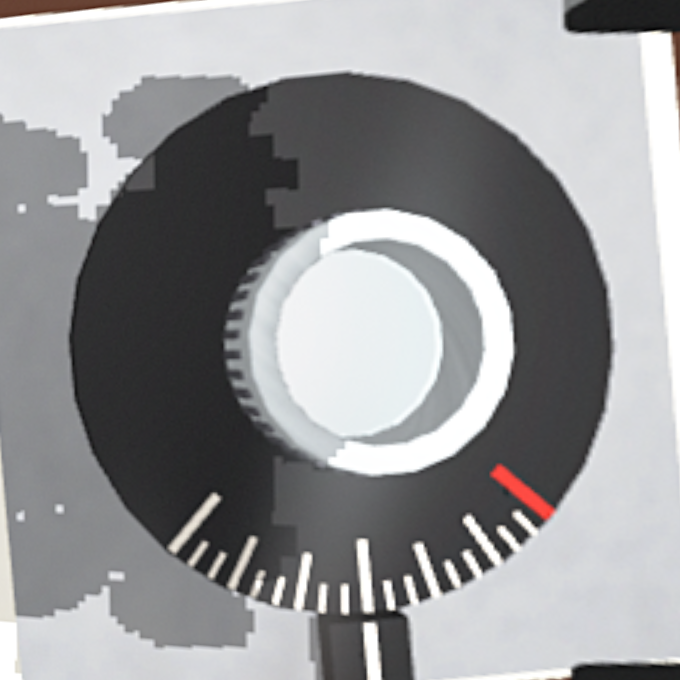

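The rectified view shows the long 45 mark (366,575) in line with the index (373,640), so the stage is at about 45 degrees. The camera's rim estimate agrees with the gripper's centring. Now the cell.

Request:
send_rows([
  {"linear": [-0.034,-0.007,-0.003],"delta_rot": [0,0,0],"fingers": 0.085},
  {"linear": [-0.037,-0.007,-0.003],"delta_rot": [0,0,0],"fingers": 0.085},
  {"linear": [-0.037,-0.007,0],"delta_rot": [0,0,0],"fingers": 0.085},
  {"linear": [-0.037,-0.007,0],"delta_rot": [0,0,0],"fingers": 0.085},
  {"linear": [-0.037,-0.007,0],"delta_rot": [0,0,0],"fingers": 0.085},
  {"linear": [-0.037,-0.007,0],"delta_rot": [0,0,0],"fingers": 0.085},
  {"linear": [-0.037,-0.007,0],"delta_rot": [0,0,0],"fingers": 0.085},
  {"linear": [-0.037,-0.007,0],"delta_rot": [0,0,0],"fingers": 0.085},
  {"linear": [-0.037,-0.007,0],"delta_rot": [0,0,0],"fingers": 0.085},
  {"linear": [-0.037,-0.007,0],"delta_rot": [0,0,0],"fingers": 0.085},
  {"linear": [-0.037,-0.007,0],"delta_rot": [0,0,0],"fingers": 0.085},
  {"linear": [-0.037,-0.007,0],"delta_rot": [0,0,0],"fingers": 0.085},
])

```text
clock: 14.07
position: [0.534, -0.2652, 0.1758]
ee_rot: [-0.009, 0.699, 0.715, -0.003]
contact_force: [0.5, 1.2, -1.2]
width: 0.0853
```

Request:
send_rows([
  {"linear": [-0.02,-0.007,0],"delta_rot": [0,0,0],"fingers": 0.085},
  {"linear": [0,0,0],"delta_rot": [0,0,0],"fingers": 0.085},
  {"linear": [0,0,0],"delta_rot": [0,0,0],"fingers": 0.085},
])

```text
clock: 14.32
position: [0.5238, -0.2946, 0.1715]
ee_rot: [-0.01, 0.702, 0.712, -0.005]
contact_force: [-0.0, 0.6, -0.5]
width: 0.0852
```

Run:
```python
from h import *
st(); 
for d in manip.masks_of("cell_a","wrist"): print(round(d["p"],2),np.round(d["extent"]).tolist())
im=save("wrist","pics/w3.png")
cx,cy=proj("wrist",[.526,-.292,.04]); print(cx,cy)
def box(p):
    a=np.linspace(0,2*np.pi,60); q=np.array([proj("wrist",[p[0]+r*np.cos(t),p[1]+r*np.sin(t),z]) for r,z in((.027,.0245),(.02,.052),(.022,.003)) for t in a]); return np.r_[q.min(0),q.max(0)].round(1)
for p in [(.526,-.292),(.53,-.292),(.526,-.288)]: print(p,box(p))
go([.526,-.292,.06],90)
```

```text
{'clock': 14.3167, 'position': [0.5238, -0.2946, 0.1715], 'ee_rot': [-0.0102, 0.702, 0.7121, -0.0048], 'width': 0.0852, 'contact_force': [-0.0293, 0.5819, -0.5325], 'qpos': [-0.6245, 0.382, 1.5633, -0.0067, 1.2181, -2.2073]}
0.95 [0.0, 304.0, 84.0, 379.0]
323.6745049900964 241.607142149423
(0.526, -0.292) [286.8 199.1 360.  274.8]
(0.53, -0.292) [286.9 204.6 359.7 280.2]
(0.526, -0.288) [292.2 199.2 365.4 274.9]
lin [0.0003 0.0043 0.1116] rot [-1.22 -0.44  0.95] goal-frame lin [0.0012 0.0019 0.1117]
```

View pics/w3.png

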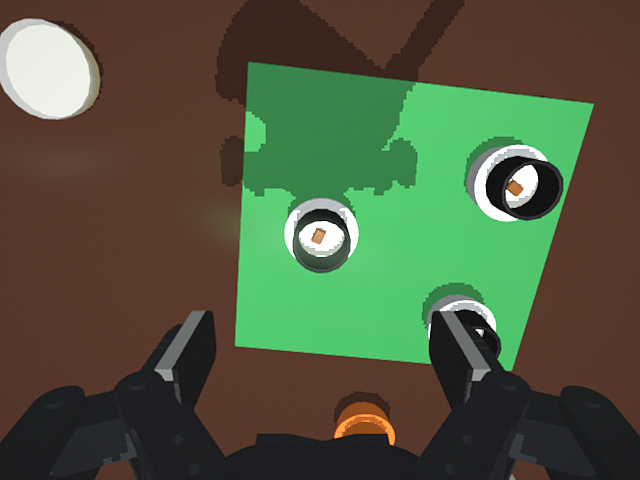

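The target cell is at (321,235), and its box matches the prediction to within 2 px. Its centre is (0.525, -0.293). The other two cells are at (515,182) and (463,328).

Request:
send_rows([
  {"linear": [0.0015,0.001,0],"delta_rot": [-1.2,-0.4,0.9],"fingers": 0.085},
  {"linear": [0,0,0.02],"delta_rot": [0,0,0],"fingers": 0.085},
  {"linear": [0,0,0.025],"delta_rot": [0,0,0],"fingers": 0.085},
  {"linear": [0,0,0.025],"delta_rot": [0,0,0],"fingers": 0.085},
  {"linear": [0,0,0.01],"delta_rot": [0,0,0],"fingers": 0.085},
  {"linear": [0,0,0],"delta_rot": [0,0,0],"fingers": 0.085},
  {"linear": [0,0,0],"delta_rot": [0,0,0],"fingers": 0.085},
])

```text
clock: 15.0
position: [0.5292, -0.2805, 0.0903]
ee_rot: [0.0, 0.703, 0.711, 0.002]
contact_force: [0.4, 0.3, -0.4]
width: 0.085
```

Run:
```python
from h import *
st(); go([.525,-.293,.056],90)
```

```text
{'clock': 15.0, 'position': [0.5292, -0.2805, 0.0903], 'ee_rot': [0.0002, 0.7028, 0.7114, 0.0024], 'width': 0.085, 'contact_force': [0.3535, 0.2522, -0.4431], 'qpos': [-0.6062, 0.4437, 1.6897, 0.0054, 1.0071, -2.192]}
lin [-0.0125 -0.0044  0.0343] rot [ 0.2  -0.18  0.7 ] goal-frame lin [-0.0125 -0.0042  0.0343]
```

Request:
send_rows([
  {"linear": [-0.0125,-0.004,0],"delta_rot": [0.2,-0.2,0.7],"fingers": 0.085},
  {"linear": [0,0,0],"delta_rot": [0,0,0],"fingers": 0.085},
  {"linear": [0,0,0.01],"delta_rot": [0,0,0],"fingers": 0.085},
  {"linear": [0,0,0.01],"delta_rot": [0,0,0],"fingers": 0.085},
  {"linear": [0,0,0.005],"delta_rot": [0,0,0],"fingers": 0.085},
  {"linear": [0,0,0],"delta_rot": [0,0,0],"fingers": 0.085},
])

```text
clock: 15.5
position: [0.5283, -0.2957, 0.0683]
ee_rot: [0.005, 0.707, 0.707, 0.0]
contact_force: [-0.4, -0.7, 0.9]
width: 0.0851
```

Run:
```python
from h import *
st(); go([.525,-.293,.056],90)
```

```text
{'clock': 15.5, 'position': [0.5283, -0.2957, 0.0683], 'ee_rot': [0.005, 0.7072, 0.707, 0.0005], 'width': 0.0851, 'contact_force': [-0.4499, -0.7309, 0.9346], 'qpos': [-0.6247, 0.4725, 1.7051, -0.0009, 0.9539, -2.1949]}
lin [ 0.0028 -0.0034  0.0122] rot [ 0.44  0.37 -0.01] goal-frame lin [ 0.0027 -0.0033  0.0123]
```

Request:
send_rows([
  {"linear": [0.003,-0.0035,0.006],"delta_rot": [0.4,0.4,0],"fingers": 0.085},
  {"linear": [0,0,0.006],"delta_rot": [0,0,0],"fingers": 0.085},
  {"linear": [0,0,0],"delta_rot": [0,0,0],"fingers": 0.085},
  {"linear": [0,0,0],"delta_rot": [0,0,0],"fingers": 0.085},
])

```text
clock: 15.83
position: [0.5239, -0.2922, 0.0541]
ee_rot: [-0.001, 0.707, 0.707, 0.0]
contact_force: [0.5, 0.4, 0.4]
width: 0.085
```

Run:
```python
from h import *
st(); go([.525,-.293,.056],90)
```

```text
{'clock': 15.8333, 'position': [0.5239, -0.2922, 0.0541], 'ee_rot': [-0.0013, 0.7073, 0.7069, 0.0004], 'width': 0.085, 'contact_force': [0.537, 0.3633, 0.3796], 'qpos': [-0.6253, 0.4871, 1.7228, 0.0015, 0.9342, -2.1964]}
lin [-0.0008  0.0011 -0.0019] rot [-0.08 -0.14 -0.04] goal-frame lin [-0.0008  0.0011 -0.0019]
```

Within about 1 mm. I'll close here, raised 2 mm.

Request:
send_rows([
  {"linear": [-0.0008,0.001,-0.002],"delta_rot": [0,0,0],"fingers": 0.055},
  {"linear": [0,0,0],"delta_rot": [0,0,0],"fingers": 0.036},
  {"linear": [0,0,0],"delta_rot": [0,0,0],"fingers": 0.036},
  {"linear": [0,0,0],"delta_rot": [0,0,0],"fingers": 0.036},
  {"linear": [0,0,0],"delta_rot": [0,0,0],"fingers": 0.036},
  {"linear": [0,0,0],"delta_rot": [0,0,0],"fingers": 0.036},
  {"linear": [0,0,0],"delta_rot": [0,0,0],"fingers": 0.036},
], force=30)

```text
clock: 16.42
position: [0.5256, -0.2933, 0.057]
ee_rot: [-0.001, 0.707, 0.707, 0.001]
contact_force: [0.4, -0.3, -0.9]
width: 0.0382
```

Run:
```python
from h import *
st(); go([.6167,.187,.17],90)
```

```text
{'clock': 16.4167, 'position': [0.5256, -0.2933, 0.057], 'ee_rot': [-0.0006, 0.7073, 0.7069, 0.0005], 'width': 0.0382, 'contact_force': [0.3957, -0.331, -0.94], 'qpos': [-0.6252, 0.4855, 1.7164, 0.0015, 0.9407, -2.1964]}
lin [ 0.4805  0.0909 -0.1123] rot [-0.   -0.09 -0.03] goal-frame lin [ 0.4803  0.0911 -0.113 ]
```

Request:
send_rows([
  {"linear": [0,0,-0.02],"delta_rot": [0,0,0],"fingers": 0.036},
  {"linear": [0,0,-0.035],"delta_rot": [0,0,0],"fingers": 0.036},
  {"linear": [0,0,-0.035],"delta_rot": [0,0,0],"fingers": 0.036},
  {"linear": [0,0,-0.035],"delta_rot": [0,0,0],"fingers": 0.036},
  {"linear": [0,0,-0.015],"delta_rot": [0,0,0],"fingers": 0.036},
  {"linear": [0,0,0],"delta_rot": [0,0,0],"fingers": 0.036},
  {"linear": [0.015,0.003,0],"delta_rot": [0,0,0],"fingers": 0.036},
  {"linear": [0.025,0.005,0],"delta_rot": [0,0,0],"fingers": 0.036},
  {"linear": [0.03,0.006,0],"delta_rot": [0,0,0],"fingers": 0.036},
  {"linear": [0.03,0.006,0],"delta_rot": [0,0,0],"fingers": 0.036},
  {"linear": [0.03,0.006,0],"delta_rot": [0,0,0],"fingers": 0.036},
  {"linear": [0.03,0.006,0],"delta_rot": [0,0,0],"fingers": 0.036},
])

```text
clock: 17.42
position: [0.5527, -0.1273, 0.1916]
ee_rot: [-0.01, 0.711, 0.703, -0.003]
contact_force: [-0.0, -0.6, -1.0]
width: 0.038
```

Run:
```python
from h import *
st(); go([.6167,.187,.185],90)
```

```text
{'clock': 17.4167, 'position': [0.5527, -0.1273, 0.1916], 'ee_rot': [-0.0103, 0.7112, 0.7029, -0.0026], 'width': 0.038, 'contact_force': [-0.0421, -0.5841, -1.0107], 'qpos': [-0.3516, 0.3174, 1.611, 0.0044, 1.2341, -1.9122]}
lin [0.315  0.0604 0.0089] rot [-1.05 -0.63 -0.67] goal-frame lin [0.3143 0.064  0.0066]
```

Request:
send_rows([
  {"linear": [0.03,0.006,0],"delta_rot": [-0.5,-0.3,-0.3],"fingers": 0.036},
  {"linear": [0.03,0.006,0],"delta_rot": [-0.5,-0.3,-0.3],"fingers": 0.036},
  {"linear": [0.03,0.006,0],"delta_rot": [0,0,0],"fingers": 0.036},
  {"linear": [0.03,0.006,0],"delta_rot": [0,0,0],"fingers": 0.036},
  {"linear": [0.03,0.006,0],"delta_rot": [0,0,0],"fingers": 0.036},
  {"linear": [0.03,0.006,0],"delta_rot": [0,0,0],"fingers": 0.036},
  {"linear": [0.03,0.006,0],"delta_rot": [0,0,0],"fingers": 0.036},
  {"linear": [0.03,0.006,0],"delta_rot": [0,0,0],"fingers": 0.036},
  {"linear": [0.03,0.006,0],"delta_rot": [0,0,0],"fingers": 0.036},
  {"linear": [0.015,0.004,0],"delta_rot": [0,0,0],"fingers": 0.036},
  {"linear": [0.005,0,0],"delta_rot": [0,0,0],"fingers": 0.036},
  {"linear": [0,0,0],"delta_rot": [0,0,0],"fingers": 0.036},
])

```text
clock: 18.42
position: [0.592, 0.1969, 0.1649]
ee_rot: [-0.021, 0.704, 0.71, -0.014]
contact_force: [-0.0, -0.1, -1.6]
width: 0.0383
```

Run:
```python
from h import *
st(); go([.6167,.187,.15],90)
im=save("wrist","pics/w4.png")
s=manip.get_state(); p=np.array(s["position"]); q=s["ee_rot"]; T=Ro.from_quat([q[1],q[2],q[3],q[0]])
def box(dy,zs):  # offset along tool y, silhouettes of flange & rim
    out=[]
    for r,z in zs:
        a=np.linspace(0,2*np.pi,60); Q=np.array([proj("wrist",p+T.apply([r*np.cos(t),dy+r*np.sin(t),z])) for t in a]); out.append(np.r_[Q.min(0),Q.max(0)].round(1))
    return out
for dy in(-.003,0,.003): print(dy,box(dy,[(.027,.0295),(.02,.005)]))
```

```text
{'clock': 18.4167, 'position': [0.592, 0.1969, 0.1649], 'ee_rot': [-0.0207, 0.7038, 0.7099, -0.0135], 'width': 0.0383, 'contact_force': [-0.041, -0.0778, -1.6404], 'qpos': [0.1991, 0.4293, 1.5028, 0.0203, 1.2551, -1.3871]}
lin [-0.0103  0.0253  0.0136] rot [-2.77 -0.58  0.5 ] goal-frame lin [-0.0099  0.0247  0.0149]
-0.003 [array([262.4, 244.5, 386.1, 355. ]), array([271.3, 286.2, 377.9, 378.5])]
0 [array([262.7, 251.3, 385.7, 360.5]), array([271.6, 293.7, 377.6, 384.7])]
0.003 [array([263.1, 258. , 385.4, 366. ]), array([272. , 301.1, 377.2, 390.9])]
```

View pics/w4.png

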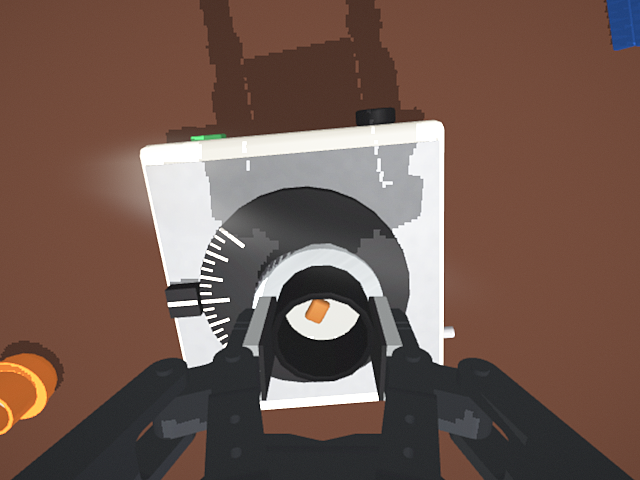

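The held cell's rim bottom edge is at v≈382, so the cell sits about 1 mm toward -x in the jaws. I'll aim the TCP at x = 0.618.

Request:
send_rows([
  {"linear": [-0.01,0.025,0],"delta_rot": [-2.8,-0.6,0.5],"fingers": 0.036},
  {"linear": [0,0,0],"delta_rot": [0,0,0],"fingers": 0.036},
  {"linear": [0,0,0],"delta_rot": [0,0,0],"fingers": 0.036},
  {"linear": [0,0,0],"delta_rot": [0,0,0],"fingers": 0.036},
])

```text
clock: 18.8
position: [0.6136, 0.182, 0.1603]
ee_rot: [-0.001, 0.708, 0.706, -0.004]
contact_force: [-0.5, 0.5, -0.8]
width: 0.0382
```

Run:
```python
from h import *
st(); go([.618,.187,.146],90)
```

```text
{'clock': 18.8, 'position': [0.6136, 0.182, 0.1603], 'ee_rot': [-0.0008, 0.7083, 0.7059, -0.0041], 'width': 0.0382, 'contact_force': [-0.4906, 0.493, -0.8345], 'qpos': [0.1815, 0.4386, 1.4983, -0.0035, 1.2124, -1.3846]}
lin [0.0051 0.0045 0.0142] rot [-0.4   0.26 -0.2 ] goal-frame lin [0.005  0.0044 0.0143]
```

Request:
send_rows([
  {"linear": [0.005,0.0045,0.005],"delta_rot": [-0.4,0.25,-0.2],"fingers": 0.036},
  {"linear": [0,0,0.005],"delta_rot": [0,0,0],"fingers": 0.036},
  {"linear": [0,0,0],"delta_rot": [0,0,0],"fingers": 0.036},
  {"linear": [0,0,0],"delta_rot": [0,0,0],"fingers": 0.036},
])

```text
clock: 19.13
position: [0.6169, 0.1852, 0.1491]
ee_rot: [-0.001, 0.708, 0.706, -0.001]
contact_force: [-0.5, -0.3, -0.9]
width: 0.0386
```

Run:
```python
from h import *
st(); go([.618,.187,.146],90)
```

```text
{'clock': 19.1333, 'position': [0.6169, 0.1852, 0.1491], 'ee_rot': [-0.0007, 0.7081, 0.7061, -0.0007], 'width': 0.0386, 'contact_force': [-0.4846, -0.3021, -0.93], 'qpos': [0.1834, 0.4503, 1.5084, 0.0004, 1.1849, -1.3847]}
lin [0.0018 0.0011 0.0031] rot [-0.11  0.   -0.16] goal-frame lin [0.0018 0.0011 0.0031]
```

Request:
send_rows([
  {"linear": [0.002,0.0013,0.002],"delta_rot": [0,0,0],"fingers": 0.036},
  {"linear": [0,0,0],"delta_rot": [0,0,0],"fingers": 0.036},
  {"linear": [0,0,0],"delta_rot": [0,0,0],"fingers": 0.036},
])

```text
clock: 19.38
position: [0.618, 0.1873, 0.1467]
ee_rot: [-0.001, 0.708, 0.706, -0.001]
contact_force: [0.0, 0.7, -0.8]
width: 0.0386
```

Run:
```python
from h import *
st(); go([.618,.187,.146],90)
```

```text
{'clock': 19.3833, 'position': [0.618, 0.1873, 0.1467], 'ee_rot': [-0.001, 0.7081, 0.7061, -0.001], 'width': 0.0386, 'contact_force': [0.049, 0.6527, -0.8245], 'qpos': [0.1864, 0.4548, 1.507, 0.0005, 1.1826, -1.3818]}
lin [-0.0003  0.      0.0007] rot [-0.16  0.   -0.16] goal-frame lin [-0.0003  0.      0.0007]
```

Aligned. Now a gentle descent.

Request:
send_rows([
  {"linear": [0,0,0.003],"delta_rot": [0,0,0],"fingers": 0.036},
  {"linear": [0,0,0.003],"delta_rot": [0,0,0],"fingers": 0.036},
  {"linear": [0,0,0.003],"delta_rot": [0,0,0],"fingers": 0.036},
  {"linear": [0,0,0],"delta_rot": [0,0,0],"fingers": 0.036},
])

```text
clock: 19.72
position: [0.6179, 0.1876, 0.1372]
ee_rot: [-0.001, 0.708, 0.706, -0.001]
contact_force: [-0.4, -0.5, -1.0]
width: 0.0383
```

Run:
```python
from h import *
st(); go([.618,.187,.122],90)
```

```text
{'clock': 19.7167, 'position': [0.6179, 0.1876, 0.1372], 'ee_rot': [-0.0008, 0.7079, 0.7064, -0.001], 'width': 0.0383, 'contact_force': [-0.4231, -0.537, -0.9642], 'qpos': [0.187, 0.4625, 1.5194, 0.0003, 1.1623, -1.3818]}
lin [-0.0006  0.0002  0.0152] rot [-0.15  0.01 -0.12] goal-frame lin [-0.0006  0.0001  0.0152]
```

The cell has entered about 5 mm with no contact force. I'll continue.

Request:
send_rows([
  {"linear": [-0.0003,0,0.003],"delta_rot": [0,0,0],"fingers": 0.036},
  {"linear": [0,0,0.003],"delta_rot": [0,0,0],"fingers": 0.036},
  {"linear": [0,0,0.003],"delta_rot": [0,0,0],"fingers": 0.036},
  {"linear": [0,0,0],"delta_rot": [0,0,0],"fingers": 0.036},
])

```text
clock: 20.05
position: [0.6177, 0.1873, 0.127]
ee_rot: [-0.001, 0.708, 0.706, -0.001]
contact_force: [-0.1, -0.2, -1.6]
width: 0.038
```

Request:
send_rows([
  {"linear": [0,0,0.003],"delta_rot": [0,0,0],"fingers": 0.036},
  {"linear": [0,0,0.002],"delta_rot": [0,0,0],"fingers": 0.036},
  {"linear": [0,0,0.002],"delta_rot": [0,0,0],"fingers": 0.036},
  {"linear": [0,0,0],"delta_rot": [0,0,0],"fingers": 0.036},
])

```text
clock: 20.38
position: [0.6182, 0.1873, 0.1226]
ee_rot: [-0.0, 0.708, 0.706, -0.0]
contact_force: [0.3, -1.1, -1.9]
width: 0.0382
```

Request:
send_rows([
  {"linear": [0,0,0.002],"delta_rot": [0,0,0],"fingers": 0.036},
  {"linear": [0,0,0.002],"delta_rot": [0,0,0],"fingers": 0.036},
])

```text
clock: 20.55
position: [0.6182, 0.1873, 0.1217]
ee_rot: [0.0, 0.708, 0.706, 0.0]
contact_force: [-4.9, -1.7, 15.8]
width: 0.0388
```

Seated: contact at TCP z = 0.1217, with 16 N upward. I'll open, rise and read the scale.

Request:
send_rows([
  {"linear": [0,0,0],"delta_rot": [0,0,0],"fingers": 0.06},
  {"linear": [0,0,0],"delta_rot": [0,0,0],"fingers": 0.085},
  {"linear": [0,0,0],"delta_rot": [0,0,0],"fingers": 0.085},
  {"linear": [0,0,0],"delta_rot": [0,0,0],"fingers": 0.085},
  {"linear": [0,0,-0.02],"delta_rot": [0,0,0],"fingers": 0.085},
  {"linear": [0,0,-0.03],"delta_rot": [0,0,0],"fingers": 0.085},
  {"linear": [0,0,-0.02],"delta_rot": [0,0,0],"fingers": 0.085},
  {"linear": [0,0,0],"delta_rot": [0,0,0],"fingers": 0.085},
  {"linear": [0,0,0],"delta_rot": [0,0,0],"fingers": 0.085},
])

```text
clock: 21.3
position: [0.6177, 0.1872, 0.1904]
ee_rot: [-0.001, 0.708, 0.706, -0.001]
contact_force: [-0.6, 0.0, -0.4]
width: 0.085
```

Run:
```python
from h import *
st()
im=manip.get_image("wrist"); W=warp("wrist",im,(.6167,.187),.062)
im2=cv2.resize(im[100:420,150:500],None,fx=.0+680/320,fy=680/320); o=np.hstack([W,im2]); o=cv2.resize(o,None,fx=.55,fy=.55,interpolation=cv2.INTER_AREA)
save("","pics/r3.png",o); save("","pics/r3w.png",W); print(o.shape)
# disc fit + white line azimuths
from scipy.optimize import least_squares
g=W.max(2)<75; pts=[]
for a in np.r_[np.arange(-20,80,2),np.arange(-170,-110,2)]:
    for r in range(320,220,-1):
        x=int(340+r*np.cos(np.radians(a)));y=int(340-r*np.sin(np.radians(a)))
        if 0<=x<680 and 0<=y<680 and g[y,x]: pts.append((x,y));break
pts=np.float32(pts); f=least_squares(lambda p:np.hypot(pts[:,0]-p[0],pts[:,1]-p[1])-272,[340,340],loss="soft_l1",f_scale=2).x; print("disc",f)
yy,xx=np.mgrid[:680,:680]; rr=np.hypot(xx-f[0],yy-f[1])/4; aa=np.degrees(np.arctan2(f[1]-yy,xx-f[0])); wh=W.min(2)>150
for n,(a,b) in {"45":(51,55),"idx":(70,75)}.items():
    m=wh&(rr>a)&(rr<b)&(aa>-89)&(aa<-78); print(n,aa[m].mean().round(2),aa[m].std().round(2),m.sum())
hsv=cv2.cvtColor(W,cv2.COLOR_RGB2HSV); red=((hsv[...,0]<8)|(hsv[...,0]>172))&(hsv[...,1]>140)&(hsv[...,2]>80)&(rr<68)&(rr>50); print("red",aa[red].mean())
```

```text
{'clock': 21.3, 'position': [0.6177, 0.1872, 0.1904], 'ee_rot': [-0.0011, 0.7079, 0.7063, -0.0012], 'width': 0.085, 'contact_force': [-0.5624, 0.018, -0.4077], 'qpos': [0.1863, 0.4222, 1.4466, 0.0004, 1.2761, -1.3823]}
(374, 783, 3)
disc [332.77312702 340.46708291]
45 -82.94 0.98 200
idx -83.38 0.8 239
red -39.23789440736214
```

View pics/r3.png

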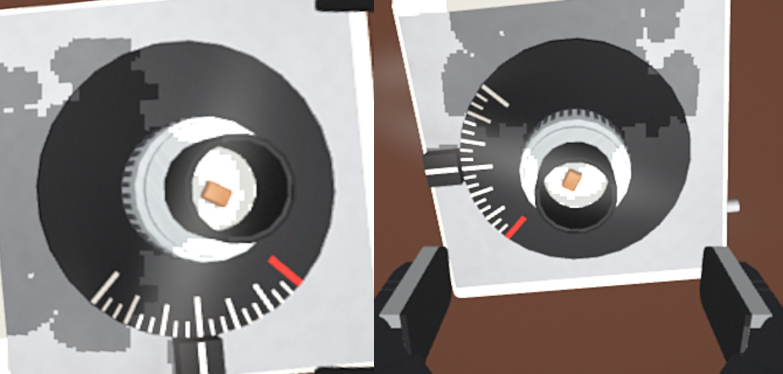

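The picture shows the cell in the well, with the long 45 mark at (199,315) in line with the index (202,355). It reads about 45.2 degrees. I'll do a last check from the fixed cameras.

Run:
```python
from h import *
a=manip.get_image("scene"); b=manip.get_image("side")
print([np.round(d["extent"]).tolist() for d in manip.find_in("cell_a","scene")],[np.round(d["extent"]).tolist() for d in manip.find_in("cell_a","side")])
for n in("scene","side"):
    for z in(.117,.091): print(n,z,[proj(n,[.6167+dx,.187,z]).round(1).tolist() for dx in(-.02,.02)])
o=np.hstack([cv2.resize(a[180:330,140:480],(400,176*1)),cv2.resize(b[180:356,240:440],(396,348))[:176]]) if 0 else np.vstack([cv2.resize(a[180:330,200:480],(790,423))[:, :],])
p=cv2.resize(b[180:355,250:440],(308,284)); q=cv2.resize(a[180:330,140:480],(490,216)); q=np.vstack([q,np.zeros((68,490,3),np.uint8)])
save("","pics/fin.png",np.hstack([q,p]))
```

```text
[[233.0, 291.0, 255.0, 316.0], [312.0, 280.0, 333.0, 305.0], [396.0, 224.0, 420.0, 246.0], [261.0, 259.0, 280.0, 280.0], [268.0, 232.0, 285.0, 250.0]] [[278.0, 280.0, 297.0, 314.0], [332.0, 285.0, 352.0, 312.0], [386.0, 304.0, 413.0, 334.0], [322.0, 194.0, 342.0, 210.0]]
scene 0.117 [[406.6, 225.2], [411.1, 234.4]]
scene 0.091 [[405.7, 233.1], [410.2, 242.4]]
side 0.117 [[322.9, 195.2], [337.4, 194.8]]
side 0.091 [[322.8, 203.8], [337.2, 203.3]]
```

View pics/fin.png

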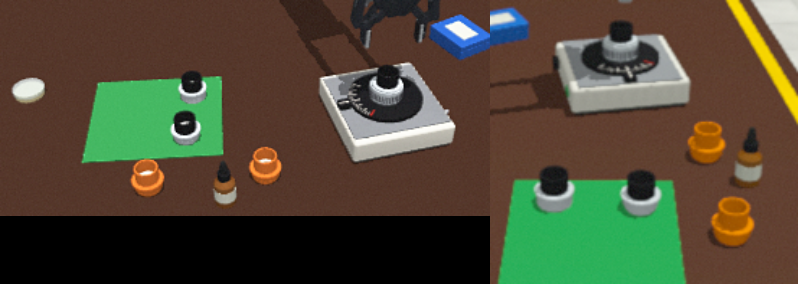

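The cell sits in the well with the flange on the rim. Its top is at v≈194 in the side picture, and 195 was predicted for fully home minus the ring offset. The other two cells stand upright and the bystanders look unmoved.

```bash
python3 -c "
from rig import manip
print(manip.sign_off())"
```

```text
the job is handed in; nothing more can be done
None
```

The cell that fits is in the well, fully home as far as my checks show, with the stage at about 45°. I handed the job in at about 21.6 s on the robot clock.

- **Choosing the cell:** a close wrist view showed one narrow, straight foot (the cell near x 0.525, y -0.293), one stepped foot and one wide foot. I took the narrow one. I did not try the other two in the well.
- **Stage and insertion:** I turned the stage by its collar from about -10° to 45°, and used the same grips to centre on the axis. The cell then went in with no resistance until the flange met the rim, at 0.1217 m tool height against 0.122 m expected, with about 16 N of contact.
- **Last checks:** after release the scale read about 45.1–45.4°, with the 45 mark in line with the index. The top of the seated cell is within 1 px of where it should be in the side picture. In the last pictures the other two cells stand upright on the mat, and the slide box, bottle, dish and orange look-alikes look unmoved.
- **Checks that disagreed:**
  - My automatic scale reader gave wrong numbers (0.3° and 37°), because stray white pixels corrupted its index estimate. I took the reading from the rectified pictures and a corrected fit instead.
  - The detector missed the target cell once from above. I confirmed it in the picture.

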